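# Park the locking plunger and slide back the bottle stop of a roller mixer

### The job

The bottle on the roller mixer is to be taken off next, so free it: pull up the spring plunger knob on the sliding bottle stop, twist it clockwise (seen from above) until it comes up against its stop, and let it down into its rest notch so that it stays retracted by itself. Only then slide the bottle stop all the way back, away from the bottle, to the end of its travel, and let go with the plunger still parked. Feel your way and never force the plunger against its collar or the rail, and leave the glassware undisturbed.

Things in the scene. Friction and masses are not known exactly. Their poses are not given: they have to be found in the camera images.
- mixer: Dark blue bottle roller mixer fixed to the bench, 310 mm deep (x), 510 mm long (y); origin on the bench under its middle. Black rollers lie along y between end housings 120 mm high (inner faces at y = +-200 mm). A steel rail (34 mm wide, top 30 mm above the bench) runs along y at x = -135 mm, on the robot's side.
- rail: The flat steel rail, part of the mixer; its origin is on the bench below the rail's middle, axes as the mixer. It has one locking hole, 14 mm along y, at y = -30 mm, into which the plunger's pin drops.
- collar: Dark steel cam collar, 66 mm wide, round the plunger's stem on top of the sliding stop; origin on the plunger's axis at bench height, axes as the mixer. Base 62 mm, highest walls 91.5 mm above the bench. The plunger's tooth lies in a deep slot on its -x side; a wall closes the slot's anticlockwise side, a level land 15 mm above the slot's bottom follows clockwise, then the rest notch.
- plunger: Spring plunger on a vertical axis in the sliding stop: pin, stem, radial steel tooth (4 mm thick, reaching 32 mm out to its -x) and black grip bar 14 mm thick (x), 44 mm long (y), from 94 to 134 mm above the bench when down. Origin on its axis at bench height when down. Spring force 6 N down, 9 N lifted. Never press it on collar, stop or rail with over 20 N (0.55 N m of twist).
- knob_grip (a point): Point on the plunger's axis in the grip bar, 119 mm above the bench when down and 15 mm below the bar's top; moves with the plunger. x across the bar's 14 mm thickness (pinch there), y along the bar.
- lift (a joint): How far the plunger is pulled up, m: 0 = down, pin in the rail's hole (stop locked); the tooth clears the land above 0.0155; a hard shoulder ends the pull at 0.020; parked in the rest notch it reads about 0.0125, with the pin clear of the rail.
- twist (a joint): Clockwise turn of the plunger seen from above, rad; 0 = tooth in the deep slot (play 5 degrees). The rest notch, 3 mm below the land and 6 mm wide (tooth play 2 degrees either way), has its middle anywhere from 50 to 81 degrees; it differs each time and must be felt or seen. A high stop wall stands directly behind it: turned up against this wall, the tooth is over the notch.
- carriage (a joint): Travel of the sliding bottle stop along the rail towards the mixer's -y, m: 0 = locked beside the bottle (2 mm of play), 0.080 = end of travel, against a hard end stop. Sliding friction about 3 N. It can be dragged by the parked knob or pushed. Pushing down on the parked knob loads the notch too.
- stop_pad (a point): Middle of the upright pad (50 x 8 x 48 mm) on the sliding stop's arm, 108 mm above the bench, facing the bottle's base, at (+165, +37) mm (mixer's x, y) from the plunger's axis. The stop's aluminium block is 70 (x) by 80 mm (y), top 62 mm above the bench; the arm, top 90 mm above the bench, leaves it 39 mm to the +y side of the axis.
- lying_bottle: Glass bottle with blue screw cap, 86 mm diameter, 177 mm long, lying on the rollers along the mixer's y, cap to +y; origin on its axis, 70 mm from its base. Bystander: leave it alone.
- standing_bottle: Closed glass bottle with blue cap, 70 mm diameter, 140 mm high, standing on the bench; origin at its underside. Bystander.
- beaker: Glass beaker, 66 mm diameter, 85 mm high, standing on the bench; origin at its underside. Bystander.

How it is judged:
By the outcome, as a careful person would: the job done as asked, in the order asked, and still so for the second after the job is handed in, with the robot touching nothing.
It also fails if it takes over 64 s, if anything falls off the work surface, if the arm or the gripper's body presses on something with over 40 N, if the wrist force passes 120 N, or if a joint passes its speed limit or range.

### The arm

A 6-joint arm with a two-finger parallel gripper is mounted at the origin on the work surface. World frame = base frame: x ahead of the robot, y to its left, z up, the work surface at z = 0. Lengths are in m, angles in rad, forces in N, time in s.
With the tool pointing down it reaches from about 0.3 to 0.95 m from the base axis. Payload 3.1 kg.
Tool frame: the origin (TCP) lies between the finger pads; the fingertips stand 25 mm ahead of it and the grasp point (between the pads) lies 6 mm ahead of it; z points along the fingers, y is the direction in which the jaws open and shut (so a half turn about z gives the same grasp; the last joint's range is limited). The gripper opens to 85 mm and grips with 20 to 120 N. Pads are 22 mm wide; open, the fingers measure 114 mm over their backs; the gripper's body (76 mm by 85 mm) begins 54 mm behind the grasp point. The pads swing forward as they close: fully open they stand 13 mm farther back than shut.
Start: joints at [-1.338, 0.308, 1.634, -0, 1.2, -0.07], TCP at [0.186, -0.597, 0.256] pointing down, gripper open.
Joint ranges: [-3.06, 3.06], [-0.79, 1.96], [0.05, 2.63], [-1.19, 4.34], [0.05, 2.64], [-2.94, 2.94]. Speed limits (rad/s): [2.79, 2.79, 3.14, 3.14, 3.14, 3.14].

### API

Orientations are given as a unit quaternion [x, y, z, w].
In Python, from rig import monitor, vision, ctrl, finder gives the robot as it stands.
- The arm moves only by the tool step_arm, never from a script. Its argument "deltas" is a list of rows, each an object with "dp": the shift along the tool's x, y, z in cm, a list of three; "turn": the turn, a rotation vector about the tool's x, y, z in degrees, a list of three. In form: [{"dp": [dx, dy, dz], "turn": [ax, ay, az]}, ...]. A call has 1 to 20 rows; each row shifts and turns the commanded pose from where the row before left it, along the tool's axes as they then stand; what a row does not reach is not made up. A row lasts 1/8 s, in which the tool goes at most 62.5 mm and 10.7 degrees, less where a joint would pass 70% of its speed; a pose out of reach is approached as far as the arm can. A call is refused whole if a number of a shift passes 6.25 or a number of a turn 10.7, either way. A call with a gripper value outside its range is refused whole. "jaw" is the closure, from 0 (fully open) to 1 (shut), set as the call begins (left out, the last holds). The fingers move at their own pace and stop on an object; the grip force is fixed at half the most. Time passes only in rows, so rows that do not move let the fingers close. It gives the time, the measured TCP pose, the force and the opening at its end, in the units of the state.
- monitor.get_state(): the state, without advancing time (a new reading comes with each control period).
- vision.read_camera(name): name is "side" or "top"; returns a dict with "pixels" (420x560x3 uint8, blue, green, red), "fx", "fy", "cx", "cy" (pixels), "position" and "rotation" of the camera in the world. Camera axes: x right, y down, z forward; pixel columns grow to the right and rows downward; lengths in m; the calibration is good to about 2 mm. A picture is of the moment at which its call begins. There is no depth.
- ctrl.close_job(): hands the job in, once; it reports no verdict.
Trained networks look in the newest picture that a camera, given by its name, has taken for a name from the list of things; names that differ only in an ending like _2 or _b are one class to them, and where a whole thing is asked for, a point or a joint stands for the part that bears it (a point fixed in the world has none). Each returns a list of dicts, best first, with "p" (0 to 1); they miss things now and then, are a little off and sometimes report something else, mostly with a low value. They report only what shows in the picture. A call takes as long as a camera call.
- finder.recognise(camera, label): "at" ([row, column] as shares, 0 to 1, of the picture: columns of its width, rows of its height, amid what is visible of it).
- finder.silhouettes(camera, label): "mask" (420x560 bool, what is visible of it) and "at" ([row, column] as shares, 0 to 1, of the picture: columns of its width, rows of its height, amid what is visible of it).
The state is a dict: "t": time; "q": joint angles; "joint_vel": joint speeds; "joint_torque": joint torques, N m; "tcp_pos": TCP position; "orientation": TCP orientation; "ft_force": force on the tool from outside, world axes, zero at the start; "wrist_torque": the same for the moment, N m; "finger_gap": finger opening in m.
Only numpy, scipy, OpenCV 4.12 (cv2) and the standard library are available. Lean on these libraries where they do the work, as an engineer would, in place of code of your own. Each camera call takes 0.05 s, during which the arm holds its last target.

## Working session

There is one attempt and no reset: what is moved stays moved. The work goes in short steps, Python scripts to look and compute and a tool call to move; the robot and the scene stay as the last step left them, time stands still between calls to the robot, and variables do not carry over. Pictures are saved under pics/ and viewed, and the job is handed in when it is done.

Besides the shell and the picture viewer there is one more tool, called after "Call:" as name(argument=value, ...), one argument or row to a line, values as JSON. step_arm: Moves the arm, as the interface text tells. Its arguments: {"type":"object","properties":{"deltas":{"type":"array"},"jaw":{"type":"number"}},"required":["deltas"]}

```bash
mkdir -p pics; ls; cat > h.py <<'E'
import numpy as np,cv2
from rig import monitor,vision,ctrl,finder
def shot(n,f):
    c=vision.read_camera(n); cv2.imwrite('pics/'+f,np.asarray(c['pixels'])); return c
def proj(c,P):
    R=np.array(c['rotation']); 
    if R.size!=9:
        from scipy.spatial.transform import Rotation; R=Rotation.from_quat(R).as_matrix()
    v=R.T@(np.array(P)-np.array(c['position'])); return c['fx']*v[0]/v[2]+c['cx'],c['fy']*v[1]/v[2]+c['cy']
def back(c,u,v,z):
    R=np.array(c['rotation'])
    if R.size!=9:
        from scipy.spatial.transform import Rotation; R=Rotation.from_quat(R).as_matrix()
    d=R@np.array([(u-c['cx'])/c['fx'],(v-c['cy'])/c['fy'],1]); p=np.array(c['position']); return p+d*(z-p[2])/d[2]
E
python3 - <<'E'
from h import *
for n in('side','top'):
    c=shot(n,n+'0.png'); print(n,c['fx'],c['position'],c['rotation'])
    for l in('mixer','rail','collar','plunger','knob_grip','stop_pad','lying_bottle','standing_bottle','beaker'):
        print(l,[(round(d['p'],2),round(d['at'][1]*560),round(d['at'][0]*420)) for d in finder.recognise(n,l)])
print(monitor.get_state())
E
```

```text
pics
side 428.7671026272842 [0.22036966 0.69841432 0.6479535 ] [-0.18346125  0.87361145 -0.44057653  0.09506491]
mixer [(0.86, 227, 288)]
rail [(0.68, 284, 270), (0.57, 347, 307)]
collar [(0.76, 289, 230)]
plunger [(0.64, 292, 208)]
knob_grip [(0.69, 290, 210), (0.2, 342, 186)]
stop_pad [(0.7, 286, 229)]
lying_bottle [(0.7, 287, 226), (0.62, 196, 239)]
standing_bottle [(0.59, 348, 308)]
beaker [(0.6, 341, 186)]
top 508.107907579003 [0.38262872 0.02555403 1.1990683 ] [-0.70154186  0.70887378 -0.04554828  0.05711692]
mixer [(0.88, 262, 180)]
rail [(0.69, 247, 243), (0.66, 277, 228)]
collar [(0.61, 277, 239)]
plunger [(0.55, 207, 313), (0.5, 278, 227)]
knob_grip [(0.7, 282, 229)]
stop_pad [(0.74, 270, 227)]
lying_bottle [(0.93, 200, 181)]
standing_bottle [(0.88, 207, 313)]
beaker [(0.72, 368, 254)]
{'t': 1.0, 'q': array([-1.33765985e+00,  3.08074970e-01,  1.63384336e+00, -6.10931632e-06,
        1.19969425e+00, -6.96958006e-02]), 'joint_vel': array([-0.00072727,  0.00039228, -0.00011736,  0.00153468, -0.00079935,
       -0.00026338]), 'joint_torque': array([-1.15454299e-03, -4.15303195e+01, -2.77092522e+01, -1.94016502e-04,
        8.89828898e-04,  2.07166721e-06]), 'tcp_pos': array([ 0.18636221, -0.59655444,  0.25626693]), 'orientation': array([ 9.88558295e-01,  1.50839312e-01, -3.65040871e-06, -9.69644646e-06]), 'ft_force': array([ 0.16932668, -0.11947229, -0.05678456]), 'wrist_torque': array([-0.02906812, -0.03259669, -0.01399942]), 'finger_gap': 0.08526755681858346}
```

View pics/top0.png

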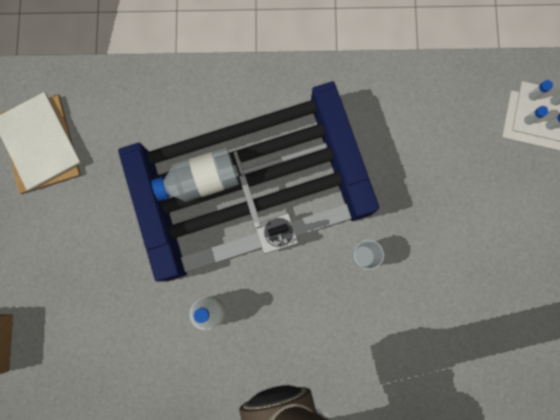

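View pics/side0.png

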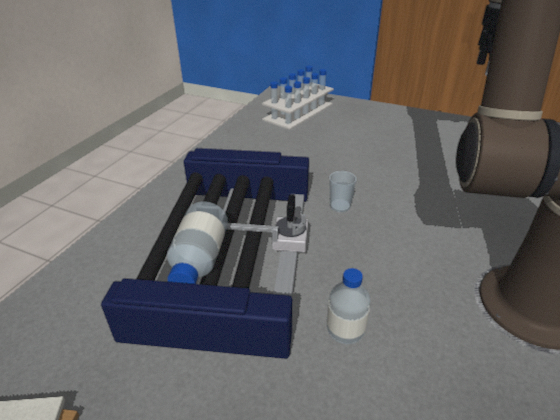

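```bash
python3 - <<'E'
import cv2
a=cv2.imread('pics/top0.png')[170:300,200:360];cv2.imwrite('pics/topc.png',cv2.resize(a,None,fx=4.6,fy=4.6,interpolation=cv2.INTER_CUBIC))
a=cv2.imread('pics/side0.png')[160:290,220:380];cv2.imwrite('pics/sidec.png',cv2.resize(a,None,fx=4.6,fy=4.6,interpolation=cv2.INTER_CUBIC))
E
```

```text
(no output)
```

View pics/topc.png

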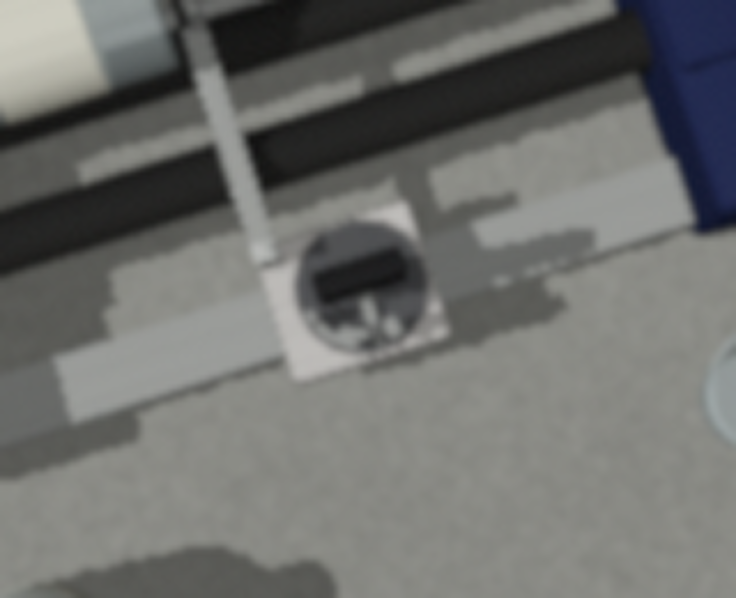

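View pics/sidec.png

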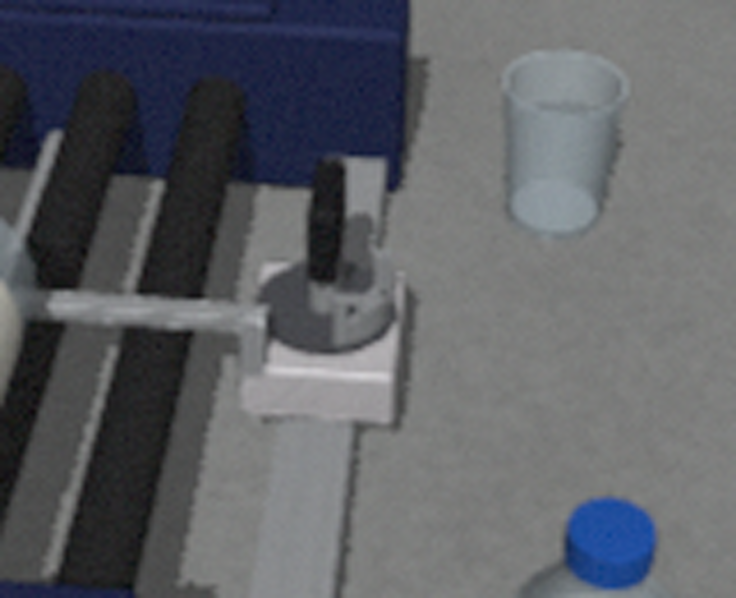

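```bash
cat > est.py <<'E'
from h import *
from scipy.spatial.transform import Rotation
t=vision.read_camera('top')
pt=lambda x,y:(200+x/4.6,170+y/4.6)
ps=lambda x,y:(220+x/4.6,160+y/4.6)
a=back(t,*pt(70,420),.03);b=back(t,*pt(690,222),.03);print('rail dir',a,b,np.degrees(np.arctan2(*(a-b)[:2][::-1])))
cor=[pt(316,272),pt(400,247),pt(406,276),pt(323,305)]
q=[back(t,*c,.134) for c in cor]
for x in q: print(x)
print('bar ctr',sum(q)/4, [np.linalg.norm(q[i]-q[(i+1)%4]) for i in range(4)])
d=q[0]-q[1]; d2=q[3]-q[2];print('bar angs',np.degrees(np.arctan2(d[1],d[0])),np.degrees(np.arctan2(d2[1],d2[0])))
m=finder.silhouettes('top','collar')
for mm in m[:1]:
    k=mm['mask'].astype(np.uint8);(c,r,ang)=cv2.fitEllipse(cv2.findContours(k,0,1)[0][0]);print('collar',c,r,k.sum(),back(t,*c,.08))
s=vision.read_camera('side')
print('side bar top',back(s,*ps(330,163),.134))
m=finder.silhouettes('side','collar')
for mm in m[:1]:
    k=mm['mask'].astype(np.uint8);(c,r,ang)=cv2.fitEllipse(cv2.findContours(k,0,1)[0][0]);print('collar',c,r,k.sum(),back(s,*c,.08))
for n,c in(('top',t),('side',s)):
  for l in('knob_grip','plunger'):
    for d in finder.silhouettes(n,l)[:1]:
      y,x=np.where(d['mask']);print(n,l,d['p'],x.min(),x.max(),y.min(),y.max(),x.mean(),y.mean())
for n,c in(('top',t),('side',s)):
  for l,z in(('standing_bottle',.07),('beaker',.043)):
    d=finder.recognise(n,l)[0];print(n,l,back(c,d['at'][1]*560,d['at'][0]*420,z))
E
python3 est.py
```

```text
rail dir [0.42974295 0.18701669 0.03      ] [ 0.52573877 -0.12449966  0.03      ] 107.12702772354153
[0.4918786  0.06035707 0.134     ]
[0.50296391 0.02177157 0.134     ]
[0.4895923  0.01918755 0.134     ]
[0.47670318 0.05726036 0.134     ]
bar ctr [0.4902845  0.03964414 0.134     ] [np.float64(0.040146291795821756), np.float64(0.013618996176126403), np.float64(0.04019538325155129), np.float64(0.015488153567757625)]
bar angs 106.0289366672016 108.70294283636186
collar (278.4120178222656, 232.1140899658203) (28.767229080200195, 28.97633934020996) 519 [0.49056115 0.04068384 0.08      ]
side bar top [0.49830339 0.01968738 0.134     ]
collar (291.7155456542969, 226.0032196044922) (21.570125579833984, 31.71442413330078) 491 [0.48447356 0.05142649 0.08      ]
top knob_grip 0.6 269 287 225 238 278.4 230.83529411764707
top plunger 0.45 268 288 224 242 278.4341463414634 231.00975609756097
side knob_grip 0.7 286 294 194 227 290.2145922746781 209.93562231759657
side plunger 0.51 286 297 194 228 290.3758865248227 211.2836879432624
top standing_bottle [0.31936028 0.1981274  0.07      ]
top beaker [ 0.44382153 -0.16266404  0.043     ]
side standing_bottle [0.3147991  0.20983025 0.07      ]
side beaker [ 0.44824329 -0.18745695  0.043     ]
```

Top view: the grip bar is at pixels (278,230), the collar around it at (278,232), and the rail runs (215,261)–(350,218). Side view: the knob is at (291,210). So the plunger axis is near (0.490, 0.040) and the mixer yaw is about 17°. Next I move above it.

Call:
step_arm(
  deltas=[
    {"dp":[3,-3.23,0],"turn":[0,0,0]},
    {"dp":[3,-3.23,0],"turn":[0,0,0]},
    {"dp":[3,-3.23,0],"turn":[0,0,0]},
    {"dp":[3,-3.23,0],"turn":[0,0,0]},
    {"dp":[3,-3.23,0],"turn":[0,0,0]},
    {"dp":[3,-3.23,0],"turn":[0,0,0]},
    {"dp":[3,-3.23,0],"turn":[0,0,0]},
    {"dp":[3,-3.23,0],"turn":[0,0,0]},
    {"dp":[3,-3.23,0],"turn":[0,0,0]},
    {"dp":[3,-3.23,0],"turn":[0,0,0]},
    {"dp":[3,-3.23,0],"turn":[0,0,0]},
    {"dp":[3,-3.23,0],"turn":[0,0,0]},
    {"dp":[3,-3.23,0],"turn":[0,0,0]},
    {"dp":[3,-3.23,0],"turn":[0,0,0]},
    {"dp":[3,-3.23,0],"turn":[0,0,0]},
    {"dp":[3,-3.23,0],"turn":[0,0,0]},
  ],
  jaw=0.4,
)

```text
t: 3.6
tcp_pos: [0.491, 0.0413, 0.2566]
orientation: [0.989, 0.151, 0.0, 0.0]
ft_force: [-0.2, -0.2, -0.1]
finger_gap: 0.0512
```

Call:
step_arm(
  deltas=[
    {"dp":[0,0,0],"turn":[0,0,-9]},
    {"dp":[0,0,0],"turn":[0,0,-9]},
    {"dp":[0,0,0],"turn":[0,0,-9]},
    {"dp":[0,0,0],"turn":[0,0,-9]},
    {"dp":[0,0,0],"turn":[0,0,-9]},
    {"dp":[0,0,0],"turn":[0,0,-9]},
    {"dp":[0,0,0],"turn":[0,0,-9]},
    {"dp":[0,0,0],"turn":[0,0,-9]},
    {"dp":[0,0,0],"turn":[0,0,-9]},
    {"dp":[0,0,0],"turn":[0,0,-9]},
    {"dp":[0,0,0],"turn":[0,0,0]},
    {"dp":[0,0,0],"turn":[0,0,0]},
  ],
)

```text
t: 5.1
tcp_pos: [0.4904, 0.0398, 0.2564]
orientation: [0.593, 0.805, 0.0, 0.0]
ft_force: [-0.3, -0.5, 0.4]
finger_gap: 0.0514
```

```bash
cat > st.py <<'E'
from h import *
from scipy.spatial.transform import Rotation
import sys
s=monitor.get_state();R=Rotation.from_quat(s['orientation']).as_matrix()
print('t',round(s['t'],2),'p',s['tcp_pos'].round(4),'yang',np.degrees(np.arctan2(R[1,1],R[0,1])).round(2),'z',R[:,2].round(4),'F',s['ft_force'].round(2),'M',s['wrist_torque'].round(3),'gap',round(s['finger_gap'],4),'q',s['q'].round(2))
if len(sys.argv)>2:
    print('tool delta cm',(R.T@(np.array([float(v) for v in sys.argv[1:4]])-s['tcp_pos'])*100).round(3))
E
python3 st.py .49 .04 .18
python3 - <<'E'
from h import *
shot('side','s1.png');shot('top','t1.png')
a=cv2.imread('pics/side0.png')
a=cv2.imread('pics/s1.png')[130:290,200:400];cv2.imwrite('pics/s1c.png',cv2.resize(a,None,fx=3.7,fy=3.7,interpolation=cv2.INTER_CUBIC))
E
```

```text
t 5.1 p [0.4904 0.0398 0.2564] yang 17.22 z [ 2.e-04  0.e+00 -1.e+00] F [-0.31 -0.5   0.43] M [-0.006  0.01   0.02 ] gap 0.0514 q [-0.01  0.05  1.94  0.    1.15 -0.31]
tool delta cm [ 0.028 -0.038  7.636]
```

View pics/s1c.png

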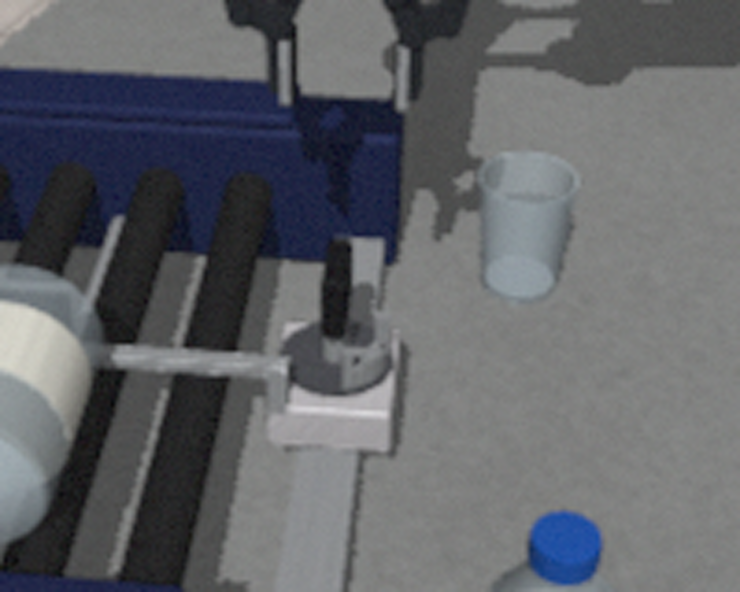

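View pics/t1.png

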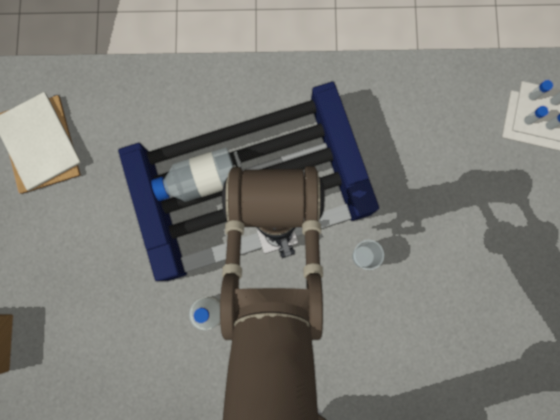

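Call:
step_arm(
  deltas=[
    {"dp":[0,0,2.5],"turn":[0,0,0]},
    {"dp":[0,0,2.5],"turn":[0,0,0]},
    {"dp":[0,0,2.0],"turn":[0,0,0]},
    {"dp":[0,0,1.2],"turn":[0,0,0]},
    {"dp":[0,0,0],"turn":[0,0,0]},
    {"dp":[0,0,0],"turn":[0,0,0]},
  ],
)

```text
t: 5.95
tcp_pos: [0.4911, 0.0398, 0.1751]
orientation: [0.592, 0.806, 0.0, 0.001]
ft_force: [0.0, 0.1, 0.3]
finger_gap: 0.0514
```

```bash
python3 st.py .49 .04 .127
python3 - <<'E'
from h import *
shot('side','s2.png')
a=cv2.imread('pics/s2.png')[130:290,200:400];cv2.imwrite('pics/s2c.png',cv2.resize(a,None,fx=3.7,fy=3.7,interpolation=cv2.INTER_CUBIC))
E
```

```text
t 5.95 p [0.4911 0.0398 0.1751] yang 17.34 z [ 0.0016 -0.     -1.    ] F [0.   0.14 0.28] M [-0.02  -0.055  0.026] gap 0.0514 q [-0.01  0.15  2.01  0.    0.98 -0.31]
tool delta cm [ 0.052 -0.111  4.808]
```

View pics/s2c.png

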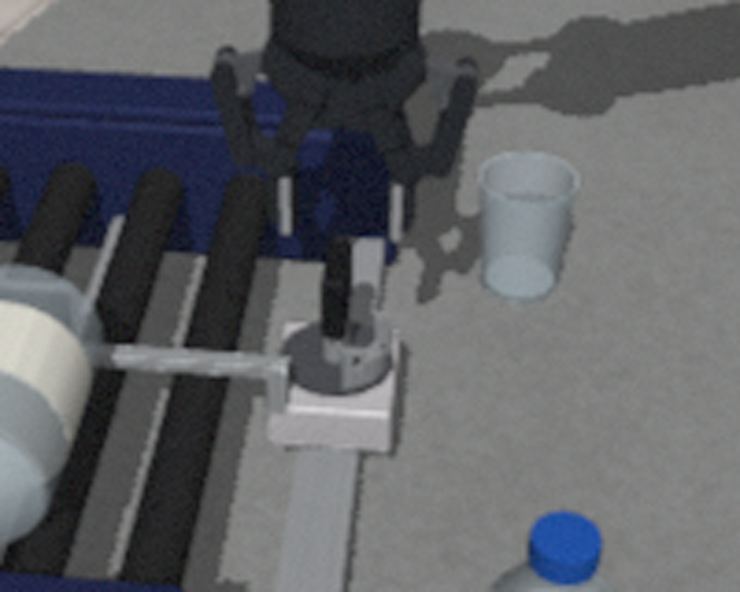

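Fingers (crop columns 286 and 397) straddle the bar (338) and clear it. I descend the rest of the way and close gently.

Call:
step_arm(
  deltas=[
    {"dp":[0,-0.1,1.5],"turn":[0,0,0]},
    {"dp":[0,0,1.5],"turn":[0,0,0]},
    {"dp":[0,0,1.2],"turn":[0,0,0]},
    {"dp":[0,0,0.6],"turn":[0,0,0]},
    {"dp":[0,0,0],"turn":[0,0,0]},
    {"dp":[0,0,0],"turn":[0,0,0]},
  ],
)

```text
t: 6.75
tcp_pos: [0.4899, 0.0396, 0.1266]
orientation: [0.592, 0.806, 0.0, 0.0]
ft_force: [-0.2, 0.3, 1.0]
finger_gap: 0.0512
```

```bash
python3 st.py .49 .04 .127
python3 - <<'E'
from h import *
shot('side','s3.png')
a=cv2.imread('pics/s3.png')[130:290,200:400];cv2.imwrite('pics/s3c.png',cv2.resize(a,None,fx=3.7,fy=3.7,interpolation=cv2.INTER_CUBIC))
E
```

```text
t 6.75 p [0.4899 0.0396 0.1266] yang 17.35 z [ 8.e-04 -0.e+00 -1.e+00] F [-0.2   0.3   0.98] M [-0.033 -0.025 -0.055] gap 0.0512 q [-0.01  0.23  2.04  0.    0.88 -0.31]
tool delta cm [ 0.039  0.024 -0.045]
```

View pics/s3c.png

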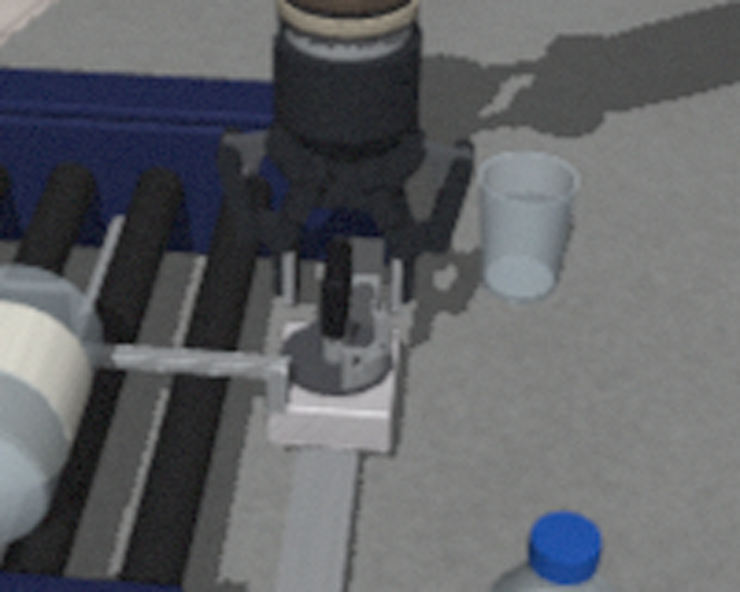

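Call:
step_arm(
  deltas=[
    {"dp":[0,0.1,0],"turn":[0,0,0]},
    {"dp":[0,0,0],"turn":[0,0,0]},
    {"dp":[0,0,0],"turn":[0,0,0]},
    {"dp":[0,0,0],"turn":[0,0,0]},
  ],
  jaw=0.75,
)

```text
t: 7.3
tcp_pos: [0.4904, 0.0398, 0.1263]
orientation: [0.592, 0.806, -0.0, -0.0]
ft_force: [0.2, -0.4, -0.1]
finger_gap: 0.0214
```

```bash
python3 st.py .49 .04 .127
python3 - <<'E'
from h import *
shot('side','s4.png')
a=cv2.imread('pics/s4.png')[170:250,240:340];cv2.imwrite('pics/s4c.png',cv2.resize(a,None,fx=7,fy=7,interpolation=cv2.INTER_CUBIC))
E
```

```text
t 7.3 p [0.4904 0.0398 0.1263] yang 17.35 z [-0. -0. -1.] F [ 0.16 -0.44 -0.14] M [ 0.012 -0.036 -0.015] gap 0.0214 q [-0.01  0.23  2.04 -0.    0.88 -0.31]
tool delta cm [ 0.028 -0.03  -0.07 ]
```

View pics/s4c.png

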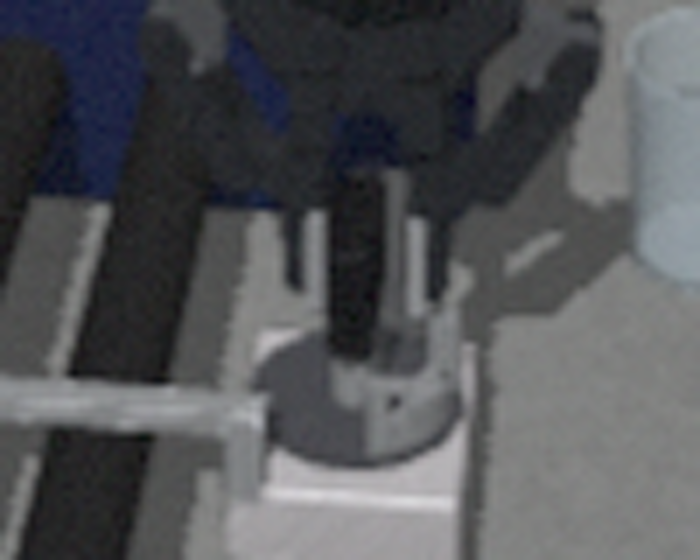

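Call:
step_arm(
  deltas=[
    {"dp":[0,0.13,0],"turn":[0,0,0]},
    {"dp":[0,0,0],"turn":[0,0,0]},
    {"dp":[0,0,0],"turn":[0,0,0]},
  ],
  jaw=0.82,
)

```text
t: 7.72
tcp_pos: [0.4928, 0.0404, 0.1268]
orientation: [0.592, 0.806, 0.001, 0.001]
ft_force: [3.3, 0.9, 0.5]
finger_gap: 0.0154
```

```bash
python3 st.py .49 .04 .127
```

```text
t 7.72 p [0.4928 0.0404 0.1268] yang 17.34 z [ 2.5e-03  2.0e-04 -1.0e+00] F [3.27 0.91 0.54] M [ 0.206 -0.463  0.002] gap 0.0154 q [-0.01  0.23  2.03  0.    0.88 -0.31]
tool delta cm [ 0.048 -0.273 -0.021]
```

Call:
step_arm(
  deltas=[
    {"dp":[0,0.12,0],"turn":[0,0,0]},
    {"dp":[0,0,0],"turn":[0,0,0]},
    {"dp":[0,0,0],"turn":[0,0,0]},
    {"dp":[0,0,0],"turn":[0,0,0]},
  ],
  jaw=0.84,
)

```text
t: 8.22
tcp_pos: [0.4934, 0.0406, 0.1268]
orientation: [0.592, 0.806, 0.0, 0.001]
ft_force: [2.4, 0.8, 5.1]
finger_gap: 0.014
```

```bash
python3 st.py .49 .04 .127
```

```text
t 8.22 p [0.4934 0.0406 0.1268] yang 17.35 z [ 1.4e-03 -1.0e-04 -1.0e+00] F [2.41 0.81 5.11] M [ 0.111 -0.266  0.   ] gap 0.014 q [-0.01  0.23  2.03 -0.    0.88 -0.31]
tool delta cm [ 0.047 -0.341 -0.019]
```

Call:
step_arm(
  deltas=[
    {"dp":[0,0.06,0],"turn":[0,0,0]},
    {"dp":[0,0,0],"turn":[0,0,0]},
    {"dp":[0,0,0],"turn":[0,0,0]},
    {"dp":[0,0,0],"turn":[0,0,0]},
  ],
  jaw=1.0,
)

```text
t: 8.72
tcp_pos: [0.4935, 0.0406, 0.1269]
orientation: [0.592, 0.806, -0.0, 0.0]
ft_force: [2.1, -0.1, 6.8]
finger_gap: 0.0131
```

```bash
python3 st.py .49 .04 .127
```

```text
t 8.72 p [0.4935 0.0406 0.1269] yang 17.36 z [ 1.e-04 -4.e-04 -1.e+00] F [ 2.06 -0.06  6.78] M [ 0.003 -0.136 -0.007] gap 0.0131 q [-0.01  0.23  2.03 -0.    0.88 -0.31]
tool delta cm [ 0.049 -0.348 -0.012]
```

Call:
step_arm(
  deltas=[
    {"dp":[0,0,-0.3],"turn":[0,0,0]},
    {"dp":[0,0,-0.3],"turn":[0,0,0]},
    {"dp":[0,0,-0.3],"turn":[0,0,0]},
    {"dp":[0,0,-0.3],"turn":[0,0,0]},
    {"dp":[0,0,0],"turn":[0,0,0]},
    {"dp":[0,0,0],"turn":[0,0,0]},
  ],
)

```text
t: 9.48
tcp_pos: [0.4933, 0.0406, 0.1365]
orientation: [0.592, 0.806, 0.0, 0.0]
ft_force: [7.6, 0.5, -9.4]
finger_gap: 0.0131
```

```bash
python3 st.py
```

```text
t 9.47 p [0.4933 0.0406 0.1365] yang 17.35 z [ 7.e-04 -2.e-04 -1.e+00] F [ 7.62  0.51 -9.37] M [ 0.061 -1.214  0.043] gap 0.0131 q [-0.01  0.22  2.03 -0.    0.9  -0.31]
```

Call:
step_arm(
  deltas=[
    {"dp":[0,0.1,0],"turn":[0,0,0]},
    {"dp":[0,0.1,0],"turn":[0,0,0]},
    {"dp":[0,0,0],"turn":[0,0,0]},
    {"dp":[0,0,0],"turn":[0,0,0]},
  ],
)

```text
t: 9.98
tcp_pos: [0.4934, 0.041, 0.1369]
orientation: [0.592, 0.806, -0.001, -0.001]
ft_force: [1.9, -3.3, -10.4]
finger_gap: 0.0129
```

```bash
python3 st.py
```

```text
t 9.97 p [0.4934 0.041  0.1369] yang 17.36 z [-4.1e-03 -7.0e-04 -1.0e+00] F [  1.92  -3.25 -10.4 ] M [-0.426 -0.563 -0.018] gap 0.0129 q [-0.    0.22  2.02 -0.    0.9  -0.31]
```

Call:
step_arm(
  deltas=[
    {"dp":[0,0,-0.2],"turn":[0,0,0]},
    {"dp":[-0.05,0,-0.2],"turn":[0,0,0]},
    {"dp":[0,0,-0.2],"turn":[0,0,0]},
    {"dp":[0,0,0],"turn":[0,0,0]},
    {"dp":[0,0,0],"turn":[0,0,0]},
  ],
)

```text
t: 10.6
tcp_pos: [0.4936, 0.041, 0.1435]
orientation: [0.592, 0.806, -0.001, -0.002]
ft_force: [-4.9, -0.9, -10.1]
finger_gap: 0.0132
```

```bash
python3 st.py
```

```text
t 10.6 p [0.4936 0.041  0.1435] yang 17.35 z [-4.2e-03  2.0e-04 -1.0e+00] F [ -4.87  -0.87 -10.09] M [-0.254  0.334  0.033] gap 0.0132 q [-0.01  0.21  2.02  0.    0.92 -0.31]
```

Call:
step_arm(
  deltas=[
    {"dp":[0,-0.1,-0.1],"turn":[0,0,0]},
    {"dp":[0,0,-0.03],"turn":[0,0,0]},
    {"dp":[0,0,0],"turn":[0,0,0]},
    {"dp":[0,0,0],"turn":[0,0,0]},
  ],
)

```text
t: 11.1
tcp_pos: [0.4936, 0.041, 0.1452]
orientation: [0.592, 0.806, -0.0, -0.001]
ft_force: [-5.5, 1.7, -11.0]
finger_gap: 0.013
```

```bash
python3 st.py
python3 - <<'E'
from h import *
shot('side','s5.png')
a=cv2.imread('pics/s5.png')[170:250,240:340];cv2.imwrite('pics/s5c.png',cv2.resize(a,None,fx=7,fy=7,interpolation=cv2.INTER_CUBIC))
E
```

```text
t 11.1 p [0.4936 0.041  0.1452] yang 17.34 z [-2.2e-03  7.0e-04 -1.0e+00] F [ -5.5    1.68 -11.  ] M [ 0.146  0.595 -0.002] gap 0.013 q [-0.01  0.2   2.02  0.    0.92 -0.31]
```

View pics/s5c.png

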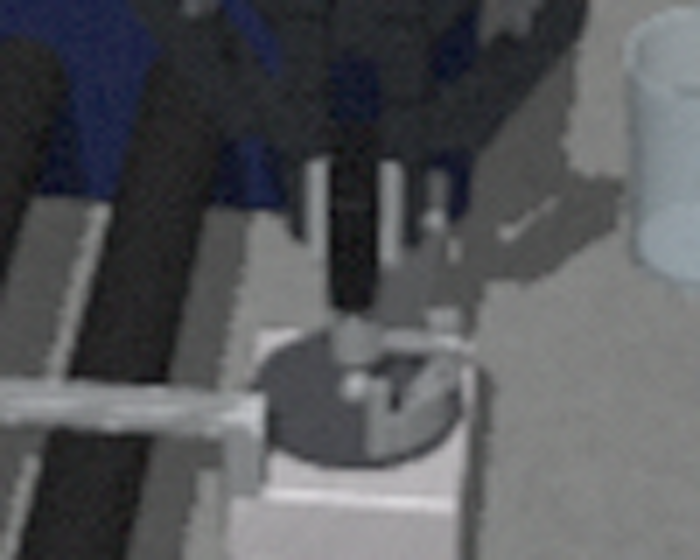

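Call:
step_arm(
  deltas=[
    {"dp":[0,-0.05,0],"turn":[0,0,3]},
    {"dp":[0,0,0],"turn":[0,0,4]},
    {"dp":[0,0,0],"turn":[0,0,4]},
    {"dp":[0,0,0],"turn":[0,0,4]},
    {"dp":[0,0,0],"turn":[0,0,0]},
  ],
)

```text
t: 11.78
tcp_pos: [0.4936, 0.0408, 0.1454]
orientation: [0.692, 0.722, -0.0, -0.001]
ft_force: [-3.6, 2.3, -10.9]
finger_gap: 0.0133
```

```bash
python3 st.py
```

```text
t 11.78 p [0.4936 0.0408 0.1454] yang 2.38 z [-1.e-03  8.e-04 -1.e+00] F [ -3.62   2.34 -10.93] M [ 0.253  0.539 -0.007] gap 0.0133 q [-0.01  0.2   2.02  0.    0.92 -0.05]
```

Call:
step_arm(
  deltas=[
    {"dp":[0,0,0],"turn":[0,0,5]},
    {"dp":[0,0,0],"turn":[0,0,5]},
    {"dp":[0,0,0],"turn":[0,0,5]},
    {"dp":[0,0,0],"turn":[0,0,5]},
    {"dp":[0,0,0],"turn":[0,0,5]},
    {"dp":[0,0,0],"turn":[0,0,3]},
    {"dp":[0,0,0],"turn":[0,0,0]},
  ],
)

```text
t: 12.65
tcp_pos: [0.4937, 0.0407, 0.1454]
orientation: [0.846, 0.533, -0.0, -0.0]
ft_force: [-4.2, 2.3, -11.6]
finger_gap: 0.0131
```

```bash
python3 st.py
python3 - <<'E'
from h import *
shot('side','s6.png')
a=cv2.imread('pics/s6.png')[170:250,240:340];cv2.imwrite('pics/s6c.png',cv2.resize(a,None,fx=7,fy=7,interpolation=cv2.INTER_CUBIC))
E
```

```text
t 12.65 p [0.4937 0.0407 0.1454] yang -25.57 z [-8.e-04  5.e-04 -1.e+00] F [ -4.19   2.33 -11.58] M [ 0.291  0.626 -0.059] gap 0.0131 q [-0.01  0.2   2.02  0.    0.92  0.44]
```

View pics/s6c.png

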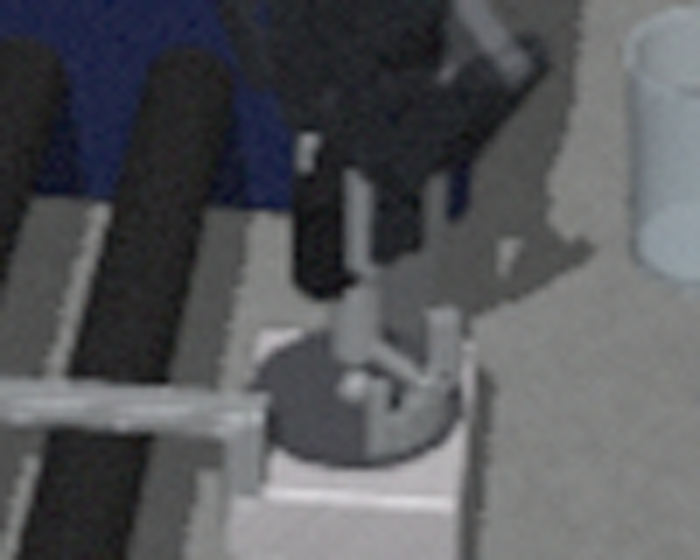

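Call:
step_arm(
  deltas=[
    {"dp":[0,0,0],"turn":[0,0,3]},
    {"dp":[0,0,0],"turn":[0,0,3]},
    {"dp":[0,0,0],"turn":[0,0,1]},
    {"dp":[0,0,0],"turn":[0,0,0]},
  ],
)

```text
t: 13.2
tcp_pos: [0.4937, 0.0405, 0.1455]
orientation: [0.877, 0.48, -0.0, -0.0]
ft_force: [-3.6, 2.4, -11.4]
finger_gap: 0.0132
```

```bash
python3 st.py
```

```text
t 13.2 p [0.4937 0.0405 0.1455] yang -32.6 z [-6.e-04  1.e-04 -1.e+00] F [ -3.56   2.39 -11.39] M [ 0.251  0.727 -0.012] gap 0.0132 q [-0.01  0.2   2.02  0.    0.92  0.56]
```

Call:
step_arm(
  deltas=[
    {"dp":[0,0,0],"turn":[0,0,1]},
    {"dp":[0,0,0],"turn":[0,0,1]},
    {"dp":[0,0,0],"turn":[0,0,0]},
  ],
)

```text
t: 13.58
tcp_pos: [0.4938, 0.0404, 0.1455]
orientation: [0.886, 0.464, -0.0, -0.0]
ft_force: [-6.1, 1.7, -12.4]
finger_gap: 0.0133
```

```bash
python3 st.py
```

```text
t 13.57 p [0.4938 0.0404 0.1455] yang -34.66 z [-5.e-04  0.e+00 -1.e+00] F [ -6.12   1.67 -12.44] M [0.288 0.713 0.036] gap 0.0133 q [-0.01  0.2   2.02  0.    0.92  0.6 ]
```

Call:
step_arm(
  deltas=[
    {"dp":[0,0,0],"turn":[0,0,1]},
    {"dp":[0,0,0],"turn":[0,0,1]},
    {"dp":[0,0,0],"turn":[0,0,0]},
  ],
)

```text
t: 13.95
tcp_pos: [0.4938, 0.0404, 0.1455]
orientation: [0.894, 0.449, -0.0, -0.0]
ft_force: [-4.6, 0.9, -10.8]
finger_gap: 0.0131
```

```bash
python3 st.py
```

```text
t 13.95 p [0.4938 0.0404 0.1455] yang -36.67 z [-4.e-04 -0.e+00 -1.e+00] F [ -4.63   0.94 -10.77] M [ 0.185  0.817 -0.075] gap 0.0131 q [-0.01  0.2   2.02 -0.    0.92  0.63]
```

Call:
step_arm(
  deltas=[
    {"dp":[0,0,0],"turn":[0,0,1]},
    {"dp":[0,0,0],"turn":[0,0,1]},
    {"dp":[0,0,0],"turn":[0,0,0]},
  ],
)

```text
t: 14.32
tcp_pos: [0.4938, 0.0404, 0.1455]
orientation: [0.901, 0.433, -0.0, -0.0]
ft_force: [-4.2, 2.3, -12.0]
finger_gap: 0.0132
```

```bash
python3 st.py
```

```text
t 14.32 p [0.4938 0.0404 0.1455] yang -38.67 z [-5.e-04 -0.e+00 -1.e+00] F [ -4.16   2.26 -12.03] M [0.247 0.732 0.012] gap 0.0132 q [-0.01  0.2   2.02 -0.    0.92  0.67]
```

Call:
step_arm(
  deltas=[
    {"dp":[0,0,0],"turn":[0,0,1]},
    {"dp":[0,0,0],"turn":[0,0,1]},
    {"dp":[0,0,0],"turn":[0,0,0]},
  ],
)

```text
t: 14.7
tcp_pos: [0.4938, 0.0404, 0.1455]
orientation: [0.909, 0.417, -0.0, -0.0]
ft_force: [-5.2, 0.7, -11.4]
finger_gap: 0.0133
```

```bash
python3 st.py
python3 - <<'E'
from h import *
shot('side','s7.png')
a=cv2.imread('pics/s7.png')[170:250,240:340];cv2.imwrite('pics/s7c.png',cv2.resize(a,None,fx=7,fy=7,interpolation=cv2.INTER_CUBIC))
E
```

```text
t 14.7 p [0.4938 0.0404 0.1455] yang -40.66 z [-4.e-04 -0.e+00 -1.e+00] F [ -5.23   0.68 -11.43] M [ 0.255  0.767 -0.027] gap 0.0133 q [-0.01  0.2   2.02 -0.    0.92  0.7 ]
```

View pics/s7c.png

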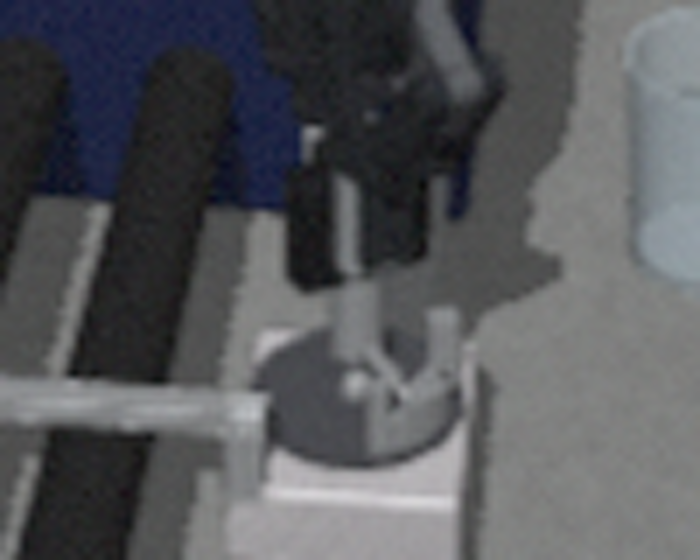

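Call:
step_arm(
  deltas=[
    {"dp":[0,0,0],"turn":[0,0,1]},
    {"dp":[0,0,0],"turn":[0,0,1]},
    {"dp":[0,0,0],"turn":[0,0,0]},
  ],
)

```text
t: 15.12
tcp_pos: [0.4938, 0.0404, 0.1455]
orientation: [0.916, 0.401, -0.0, -0.0]
ft_force: [-5.7, 1.7, -11.2]
finger_gap: 0.0133
```

```bash
python3 st.py
```

```text
t 15.12 p [0.4938 0.0404 0.1455] yang -42.66 z [-5.e-04 -1.e-04 -1.e+00] F [ -5.7    1.74 -11.22] M [ 0.227  0.77  -0.062] gap 0.0133 q [-0.01  0.2   2.02 -0.    0.92  0.74]
```

Call:
step_arm(
  deltas=[
    {"dp":[0,0,0],"turn":[0,0,1]},
    {"dp":[0,0,0],"turn":[0,0,0.7]},
    {"dp":[0,0,0],"turn":[0,0,0]},
  ],
)

```text
t: 15.5
tcp_pos: [0.4938, 0.0404, 0.1455]
orientation: [0.922, 0.388, -0.0, -0.0]
ft_force: [-4.9, 1.4, -11.6]
finger_gap: 0.0132
```

```bash
python3 st.py
```

```text
t 15.5 p [0.4938 0.0404 0.1455] yang -44.36 z [-5.e-04 -0.e+00 -1.e+00] F [ -4.9    1.41 -11.58] M [ 0.276  0.753 -0.033] gap 0.0132 q [-0.01  0.2   2.02 -0.    0.92  0.77]
```

Call:
step_arm(
  deltas=[
    {"dp":[0,0,0],"turn":[0,0,1]},
    {"dp":[0,0,0],"turn":[0,0,1]},
    {"dp":[0,0,0],"turn":[0,0,0]},
  ],
)

```text
t: 15.88
tcp_pos: [0.4938, 0.0404, 0.1455]
orientation: [0.928, 0.372, -0.0, 0.0]
ft_force: [-4.4, 2.2, -10.9]
finger_gap: 0.0134
```

```bash
python3 st.py
```

```text
t 15.88 p [0.4938 0.0404 0.1455] yang -46.33 z [-5.e-04 -2.e-04 -1.e+00] F [ -4.39   2.17 -10.87] M [0.209 0.791 0.142] gap 0.0134 q [-0.01  0.2   2.02 -0.    0.92  0.8 ]
```

Call:
step_arm(
  deltas=[
    {"dp":[0,0,0],"turn":[0,0,1]},
    {"dp":[0,0,0],"turn":[0,0,1]},
    {"dp":[0,0,0],"turn":[0,0,0]},
  ],
)

```text
t: 16.25
tcp_pos: [0.4937, 0.0403, 0.1455]
orientation: [0.934, 0.356, -0.0, 0.0]
ft_force: [-6.2, 1.4, -10.9]
finger_gap: 0.0129
```

```bash
python3 st.py
python3 - <<'E'
from h import *
shot('side','s8.png')
a=cv2.imread('pics/s8.png')[190:240,270:320];cv2.imwrite('pics/s8c.png',cv2.resize(a,None,fx=12,fy=12,interpolation=cv2.INTER_CUBIC))
E
```

```text
t 16.25 p [0.4937 0.0403 0.1455] yang -48.24 z [-7.e-04 -7.e-04 -1.e+00] F [ -6.23   1.39 -10.86] M [0.315 0.77  0.405] gap 0.0129 q [-0.01  0.2   2.02 -0.    0.92  0.84]
```

View pics/s8c.png

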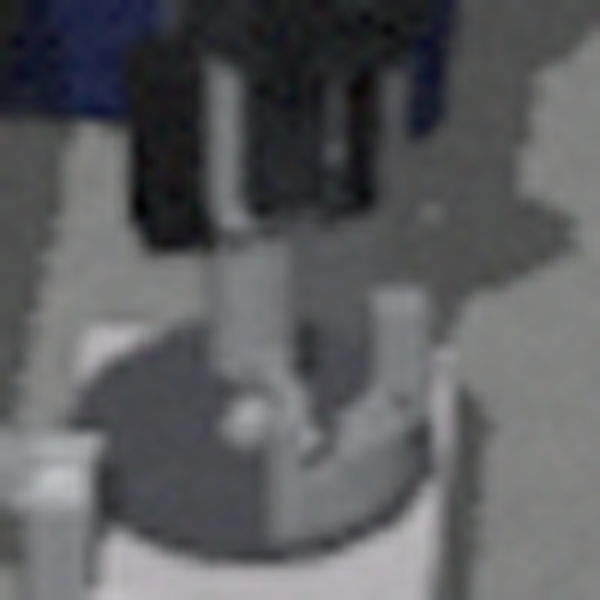

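Call:
step_arm(
  deltas=[
    {"dp":[0,0,0],"turn":[0,0,-1.2]},
    {"dp":[0,0,0],"turn":[0,0,-1]},
    {"dp":[0,0,0],"turn":[0,0,0]},
  ],
)

```text
t: 16.68
tcp_pos: [0.4938, 0.0404, 0.1455]
orientation: [0.928, 0.374, -0.0, 0.0]
ft_force: [-4.7, 1.9, -11.3]
finger_gap: 0.0133
```

```bash
python3 st.py
```

```text
t 16.68 p [0.4938 0.0404 0.1455] yang -46.11 z [-5.e-04 -2.e-04 -1.e+00] F [ -4.68   1.9  -11.26] M [0.245 0.701 0.093] gap 0.0133 q [-0.01  0.2   2.02 -0.    0.92  0.8 ]
```

Call:
step_arm(
  deltas=[
    {"dp":[0,0,0.1],"turn":[0,0,0]},
    {"dp":[0,0,0.1],"turn":[0,0,0]},
    {"dp":[0,0,0.1],"turn":[0,0,0]},
    {"dp":[0,0,0],"turn":[0,0,0]},
  ],
)

```text
t: 17.18
tcp_pos: [0.4938, 0.0403, 0.1427]
orientation: [0.928, 0.374, -0.0, 0.0]
ft_force: [-5.1, 0.8, -9.1]
finger_gap: 0.0129
```

```bash
python3 st.py
```

```text
t 17.18 p [0.4938 0.0403 0.1427] yang -46.12 z [-4.e-04 -3.e-04 -1.e+00] F [-5.06  0.76 -9.14] M [0.25  0.848 0.076] gap 0.0129 q [-0.01  0.21  2.02 -0.    0.91  0.8 ]
```

Call:
step_arm(
  deltas=[
    {"dp":[0,0,0.1],"turn":[0,0,0]},
    {"dp":[0,0,0.1],"turn":[0,0,0]},
    {"dp":[0,0,0],"turn":[0,0,0]},
  ],
)

```text
t: 17.55
tcp_pos: [0.4938, 0.0403, 0.1408]
orientation: [0.928, 0.374, -0.0, 0.0]
ft_force: [-5.1, 0.8, -9.5]
finger_gap: 0.0131
```

```bash
python3 st.py
```

```text
t 17.55 p [0.4938 0.0403 0.1408] yang -46.12 z [-5.e-04 -4.e-04 -1.e+00] F [-5.07  0.82 -9.55] M [0.162 0.887 0.175] gap 0.0131 q [-0.01  0.21  2.02 -0.    0.91  0.8 ]
```

Call:
step_arm(
  deltas=[
    {"dp":[0,0,0.1],"turn":[0,0,0]},
    {"dp":[0,0,0.05],"turn":[0,0,0]},
    {"dp":[0,0,0],"turn":[0,0,0]},
  ],
)

```text
t: 17.92
tcp_pos: [0.4939, 0.0403, 0.1395]
orientation: [0.928, 0.374, -0.0, 0.0]
ft_force: [-6.2, 2.2, -9.3]
finger_gap: 0.0135
```

```bash
python3 st.py
```

```text
t 17.93 p [0.4939 0.0403 0.1395] yang -46.12 z [-5.e-04 -4.e-04 -1.e+00] F [-6.24  2.2  -9.33] M [0.181 0.909 0.127] gap 0.0135 q [-0.01  0.21  2.02 -0.    0.91  0.8 ]
```

Call:
step_arm(
  deltas=[
    {"dp":[0,0,0.05],"turn":[0,0,0]},
    {"dp":[0,0,0.05],"turn":[0,0,0]},
    {"dp":[0,0,0],"turn":[0,0,0]},
  ],
)

```text
t: 18.3
tcp_pos: [0.4939, 0.0403, 0.1387]
orientation: [0.928, 0.374, -0.0, 0.0]
ft_force: [-5.5, 1.3, -7.1]
finger_gap: 0.0134
```

```bash
python3 st.py
```

```text
t 18.3 p [0.4939 0.0403 0.1387] yang -46.12 z [-6.e-04 -4.e-04 -1.e+00] F [-5.47  1.28 -7.12] M [0.189 1.027 0.132] gap 0.0134 q [-0.01  0.21  2.02 -0.    0.9   0.8 ]
```

Call:
step_arm(
  deltas=[
    {"dp":[0,0,0.05],"turn":[0,0,0]},
    {"dp":[0,0,0.05],"turn":[0,0,0]},
    {"dp":[0,0,0],"turn":[0,0,0]},
  ],
)

```text
t: 18.68
tcp_pos: [0.494, 0.0401, 0.1384]
orientation: [0.928, 0.374, -0.0, 0.0]
ft_force: [-8.3, 0.8, -2.5]
finger_gap: 0.0133
```

```bash
python3 st.py
```

```text
t 18.68 p [0.494  0.0401 0.1384] yang -46.11 z [-6.e-04 -7.e-04 -1.e+00] F [-8.34  0.83 -2.53] M [0.187 1.349 0.094] gap 0.0133 q [-0.01  0.22  2.02 -0.    0.9   0.8 ]
```

Call:
step_arm(
  deltas=[
    {"dp":[-0.1,-0.1,0],"turn":[0,0,0]},
    {"dp":[-0.05,-0.05,0.03],"turn":[0,0,0]},
    {"dp":[0,0,0],"turn":[0,0,0]},
  ],
)

```text
t: 19.05
tcp_pos: [0.4938, 0.0402, 0.1384]
orientation: [0.928, 0.374, 0.002, 0.001]
ft_force: [-3.3, -0.1, -1.3]
finger_gap: 0.0131
```

```bash
python3 st.py
```

```text
t 19.05 p [0.4938 0.0402 0.1384] yang -46.13 z [ 4.e-03 -6.e-04 -1.e+00] F [-3.29 -0.1  -1.33] M [0.009 0.907 0.095] gap 0.0131 q [-0.01  0.21  2.03 -0.    0.9   0.8 ]
```

Call:
step_arm(
  deltas=[
    {"dp":[-0.05,-0.05,0],"turn":[0,0,0]},
    {"dp":[0,0,0],"turn":[0,0,-0.7]},
    {"dp":[0,0,0],"turn":[0,0,0]},
  ],
)

```text
t: 19.42
tcp_pos: [0.4937, 0.0402, 0.1382]
orientation: [0.925, 0.379, 0.003, 0.001]
ft_force: [1.0, -1.6, 2.3]
finger_gap: 0.0133
```

Call:
step_arm(
  deltas=[
    {"dp":[0,0,0],"turn":[0,0,0]},
    {"dp":[0,0,0],"turn":[0,0,0]},
    {"dp":[0,0,0],"turn":[0,0,0]},
    {"dp":[0,0,0],"turn":[0,0,0]},
  ],
  jaw=0.7,
)

```text
t: 19.92
tcp_pos: [0.4911, 0.0406, 0.1367]
orientation: [0.925, 0.379, 0.0, -0.0]
ft_force: [0.5, 0.0, -0.3]
finger_gap: 0.0256
```

```bash
python3 st.py
python3 - <<'E'
from h import *
shot('side','s9.png')
a=cv2.imread('pics/s9.png')[170:250,240:340];cv2.imwrite('pics/s9c.png',cv2.resize(a,None,fx=7,fy=7,interpolation=cv2.INTER_CUBIC))
E
```

```text
t 19.93 p [0.4911 0.0406 0.1367] yang -45.45 z [-0.e+00  1.e-04 -1.e+00] F [ 0.45  0.05 -0.32] M [ 0.019 -0.015  0.002] gap 0.0256 q [-0.01  0.21  2.03  0.    0.9   0.79]
```

View pics/s9c.png

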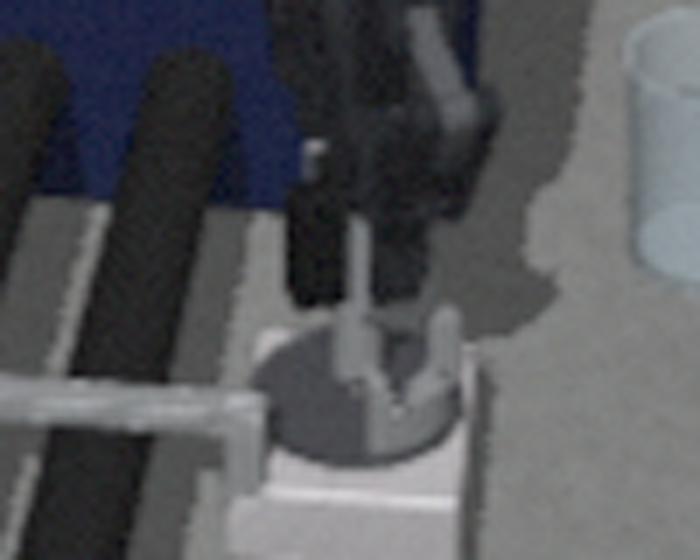

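```bash
python3 - <<'E'
import cv2,numpy as np
L=[cv2.resize(cv2.imread('pics/%s.png'%n)[195:240,270:310],None,fx=10,fy=10,interpolation=cv2.INTER_CUBIC) for n in('s8','s9')]
cv2.imwrite('pics/cmp.png',np.hstack(L))
E
```

```text
(no output)
```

View pics/cmp.png

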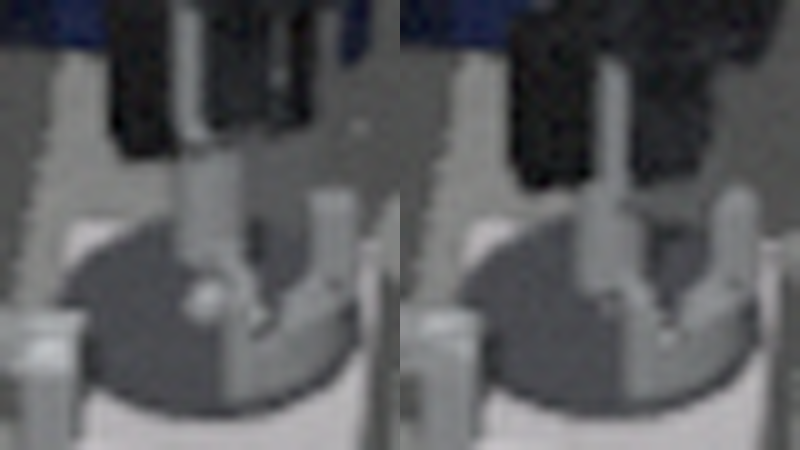

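Call:
step_arm(
  deltas=[
    {"dp":[0.15,0.22,-0.15],"turn":[0,0,0]},
    {"dp":[0,0,0],"turn":[0,0,0]},
  ],
)

```text
t: 20.23
tcp_pos: [0.4943, 0.0399, 0.1386]
orientation: [0.925, 0.379, 0.0, 0.0]
ft_force: [0.2, -1.0, -0.7]
finger_gap: 0.0258
```

Call:
step_arm(
  deltas=[
    {"dp":[0,0,0],"turn":[0,0,0]},
    {"dp":[0,0,0],"turn":[0,0,0]},
    {"dp":[0,0,0],"turn":[0,0,0]},
    {"dp":[0,0,0],"turn":[0,0,0]},
  ],
  jaw=1.0,
)

```text
t: 20.72
tcp_pos: [0.4938, 0.04, 0.1384]
orientation: [0.925, 0.379, 0.0, -0.0]
ft_force: [-1.8, 1.0, 2.3]
finger_gap: 0.0131
```

```bash
python3 st.py
```

```text
t 20.73 p [0.4938 0.04   0.1384] yang -45.45 z [ 0.e+00  1.e-04 -1.e+00] F [-1.76  1.05  2.27] M [0.084 0.103 0.044] gap 0.0131 q [-0.01  0.21  2.02  0.    0.9   0.79]
```

Call:
step_arm(
  deltas=[
    {"dp":[-0.115,0.222,0],"turn":[0,0,0]},
    {"dp":[-0.115,0.222,0],"turn":[0,0,0]},
    {"dp":[-0.115,0.222,0],"turn":[0,0,0]},
    {"dp":[-0.115,0.222,0],"turn":[0,0,0]},
    {"dp":[0,0,0],"turn":[0,0,0]},
  ],
)

```text
t: 21.35
tcp_pos: [0.4969, 0.0301, 0.1384]
orientation: [0.925, 0.379, 0.0, 0.0]
ft_force: [-0.6, 1.4, 3.6]
finger_gap: 0.0132
```

```bash
python3 st.py
```

```text
t 21.35 p [0.4969 0.0301 0.1384] yang -45.46 z [ 3.e-04 -3.e-04 -1.e+00] F [-0.64  1.4   3.57] M [0.344 0.158 0.089] gap 0.0132 q [-0.03  0.22  2.02 -0.    0.9   0.77]
```

Call:
step_arm(
  deltas=[
    {"dp":[-0.2,0.37,0],"turn":[0,0,0]},
    {"dp":[-0.2,0.37,0],"turn":[0,0,0]},
    {"dp":[-0.2,0.37,0],"turn":[0,0,0]},
    {"dp":[-0.2,0.37,0],"turn":[0,0,0]},
    {"dp":[-0.18,0.37,0],"turn":[0,0,0]},
    {"dp":[-0.18,0.37,0],"turn":[0,0,0]},
    {"dp":[0,0,0],"turn":[0,0,0]},
  ],
)

```text
t: 22.22
tcp_pos: [0.5045, 0.0057, 0.1384]
orientation: [0.925, 0.379, 0.0, 0.001]
ft_force: [0.5, 0.4, 2.5]
finger_gap: 0.0132
```

```bash
python3 st.py
```

```text
t 22.23 p [0.5045 0.0057 0.1384] yang -45.45 z [ 9.e-04 -1.e-03 -1.e+00] F [0.45 0.39 2.52] M [ 0.271 -0.111  0.069] gap 0.0132 q [-0.07  0.23  2.   -0.    0.91  0.72]
```

Call:
step_arm(
  deltas=[
    {"dp":[-0.19,0.37,0],"turn":[0,0,0]},
    {"dp":[-0.19,0.37,0],"turn":[0,0,0]},
    {"dp":[-0.19,0.37,0],"turn":[0,0,0]},
    {"dp":[-0.19,0.37,0],"turn":[0,0,0]},
    {"dp":[-0.19,0.37,0],"turn":[0,0,0]},
    {"dp":[-0.19,0.37,0],"turn":[0,0,0]},
    {"dp":[-0.19,0.37,0],"turn":[0,0,0]},
    {"dp":[-0.19,0.37,0],"turn":[0,0,0]},
    {"dp":[0,0,0],"turn":[0,0,0]},
  ],
)

```text
t: 23.35
tcp_pos: [0.5144, -0.026, 0.1384]
orientation: [0.925, 0.379, 0.0, 0.001]
ft_force: [2.7, 1.0, 2.0]
finger_gap: 0.0132
```

```bash
python3 st.py
```

```text
t 23.35 p [ 0.5144 -0.026   0.1384] yang -45.45 z [ 9.e-04 -1.e-03 -1.e+00] F [2.66 0.96 2.01] M [ 0.347 -0.441  0.028] gap 0.0132 q [-0.13  0.25  1.98 -0.    0.91  0.66]
```

Call:
step_arm(
  deltas=[
    {"dp":[-0.09,0.2,0],"turn":[0,0,0]},
    {"dp":[-0.09,0.2,0],"turn":[0,0,0]},
    {"dp":[-0.09,0.19,0],"turn":[0,0,0]},
    {"dp":[-0.09,0.18,0],"turn":[0,0,0]},
    {"dp":[0,0,0],"turn":[0,0,0]},
  ],
)

```text
t: 23.98
tcp_pos: [0.5169, -0.0336, 0.1383]
orientation: [0.925, 0.379, -0.0, 0.0]
ft_force: [2.3, 2.3, 3.2]
finger_gap: 0.0132
```

```bash
python3 st.py
```

```text
t 23.98 p [ 0.5169 -0.0336  0.1383] yang -45.45 z [ 0.e+00 -4.e-04 -1.e+00] F [2.27 2.29 3.2 ] M [ 0.489 -0.258  0.065] gap 0.0132 q [-0.15  0.25  1.97 -0.    0.91  0.64]
```

Call:
step_arm(
  deltas=[
    {"dp":[-0.045,0.09,0],"turn":[0,0,0]},
    {"dp":[-0.045,0.09,0],"turn":[0,0,0]},
    {"dp":[-0.045,0.09,0],"turn":[0,0,0]},
    {"dp":[0,0,0],"turn":[0,0,0]},
  ],
)

```text
t: 24.48
tcp_pos: [0.5176, -0.036, 0.1383]
orientation: [0.925, 0.379, -0.0, -0.0]
ft_force: [0.6, 3.8, 4.4]
finger_gap: 0.013
```

```bash
python3 st.py
```

```text
t 24.48 p [ 0.5176 -0.036   0.1383] yang -45.46 z [-3.e-04  4.e-04 -1.e+00] F [0.58 3.77 4.45] M [ 0.733 -0.194  0.056] gap 0.013 q [-0.15  0.26  1.97  0.    0.92  0.64]
```

Call:
step_arm(
  deltas=[
    {"dp":[-0.045,0.09,0],"turn":[0,0,0]},
    {"dp":[-0.045,0.09,0],"turn":[0,0,0]},
    {"dp":[0,0,0],"turn":[0,0,0]},
    {"dp":[0,0,0],"turn":[0,0,0]},
  ],
)

```text
t: 24.98
tcp_pos: [0.5176, -0.0362, 0.1382]
orientation: [0.926, 0.379, -0.0, -0.002]
ft_force: [0.2, 9.7, 6.6]
finger_gap: 0.0128
```

```bash
python3 st.py
```

```text
t 24.98 p [ 0.5176 -0.0362  0.1382] yang -45.5 z [-0.0017  0.0034 -1.    ] F [0.21 9.67 6.61] M [ 1.25  -0.079 -0.04 ] gap 0.0128 q [-0.16  0.26  1.97  0.    0.92  0.64]
```

Call:
step_arm(
  deltas=[
    {"dp":[0.04,-0.08,-0.05],"turn":[0,0,0]},
    {"dp":[0.04,-0.08,-0.05],"turn":[0,0,0]},
    {"dp":[0,0,0],"turn":[0,0,0]},
    {"dp":[0,0,0],"turn":[0,0,0]},
  ],
)

```text
t: 25.48
tcp_pos: [0.5176, -0.036, 0.1385]
orientation: [0.925, 0.379, -0.0, -0.0]
ft_force: [2.5, 5.5, 1.0]
finger_gap: 0.0135
```

```bash
python3 st.py
```

```text
t 25.48 p [ 0.5176 -0.036   0.1385] yang -45.45 z [-3.e-04  6.e-04 -1.e+00] F [2.48 5.47 0.98] M [ 0.76  -0.443  0.016] gap 0.0135 q [-0.15  0.26  1.97  0.    0.92  0.64]
```

Call:
step_arm(
  deltas=[
    {"dp":[0.03,-0.06,0],"turn":[0,0,0]},
    {"dp":[0,0,0],"turn":[0,0,0]},
  ],
)

```text
t: 25.72
tcp_pos: [0.5175, -0.0359, 0.1386]
orientation: [0.925, 0.379, -0.0, 0.0]
ft_force: [2.7, 3.5, -2.8]
finger_gap: 0.0132
```

Call:
step_arm(
  deltas=[
    {"dp":[0,0,0],"turn":[0,0,0]},
    {"dp":[0,0,0],"turn":[0,0,0]},
    {"dp":[0,0,0],"turn":[0,0,0]},
    {"dp":[0,0,0],"turn":[0,0,0]},
  ],
  jaw=0.6,
)

```text
t: 26.22
tcp_pos: [0.5174, -0.036, 0.1393]
orientation: [0.925, 0.379, -0.0, 0.0]
ft_force: [-0.1, 0.8, 0.2]
finger_gap: 0.0343
```

```bash
python3 st.py
```

```text
t 26.23 p [ 0.5174 -0.036   0.1393] yang -45.46 z [-5.e-04 -2.e-04 -1.e+00] F [-0.07  0.8   0.24] M [ 0.017  0.022 -0.02 ] gap 0.0343 q [-0.15  0.25  1.97 -0.    0.92  0.64]
```

Released with no contact force. Next I go straight up and then clear of the view.

Call:
step_arm(
  deltas=[
    {"dp":[0,0,-0.5],"turn":[0,0,0]},
    {"dp":[0,0,-1],"turn":[0,0,0]},
    {"dp":[0,0,-2],"turn":[0,0,0]},
    {"dp":[0,0,-3],"turn":[0,0,0]},
    {"dp":[0,0,-3],"turn":[0,0,0]},
    {"dp":[0,0,-3],"turn":[0,0,0]},
    {"dp":[-3,-1,0],"turn":[0,0,0]},
    {"dp":[-4,-1,0],"turn":[0,0,0]},
    {"dp":[-4,-1,0],"turn":[0,0,0]},
    {"dp":[-4,1,0],"turn":[0,0,0]},
    {"dp":[-4,1,0],"turn":[0,0,0]},
    {"dp":[-4,4,0],"turn":[0,0,0]},
    {"dp":[-2,4,0],"turn":[0,0,0]},
    {"dp":[0,0,0],"turn":[0,0,0]},
  ],
)

```text
t: 27.98
tcp_pos: [0.3893, -0.2639, 0.2655]
orientation: [0.926, 0.378, 0.0, 0.001]
ft_force: [0.1, 0.5, 0.6]
finger_gap: 0.034
```

```bash
python3 st.py
python3 - <<'E'
from h import *
c=shot('side','s10.png');t=shot('top','t10.png')
a=cv2.imread('pics/s10.png')[140:260,220:360];A=cv2.resize(a,None,fx=5,fy=5,interpolation=cv2.INTER_CUBIC)
cv2.imwrite('pics/s10c.png',A)
for d in finder.silhouettes('top','collar')[:2]:
    k=d['mask'].astype(np.uint8);(c0,r,_)=cv2.fitEllipse(max(cv2.findContours(k,0,1)[0],key=len));print(d['p'],c0,back(t,*c0,.08))
E
```

```text
t 27.98 p [ 0.3893 -0.2639  0.2655] yang -45.64 z [ 0.0019 -0.0021 -1.    ] F [0.08 0.55 0.62] M [ 0.008 -0.017  0.004] gap 0.034 q [-0.69 -0.01  1.98 -0.    1.17  0.11]
0.75 (313.2143859863281, 221.53567504882812) [ 0.51323096 -0.03660487  0.08      ]
```

View pics/s10c.png

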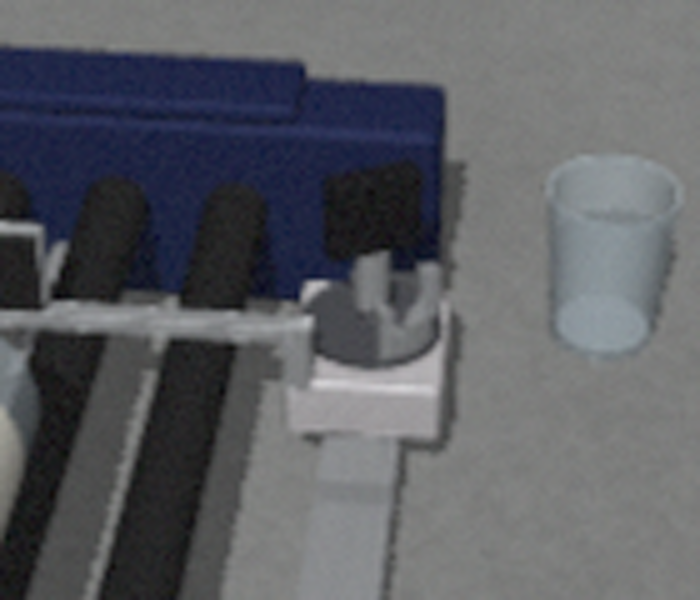

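View pics/t10.png

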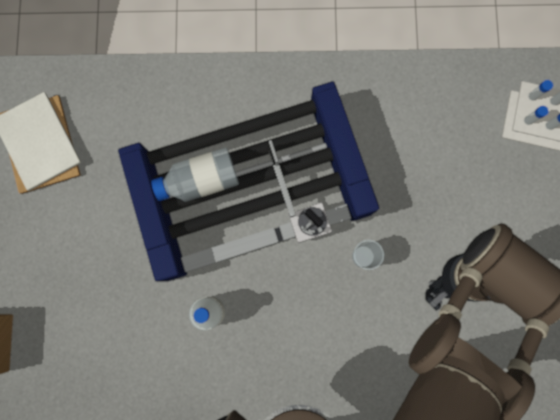

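The top view shows the stop moved back, with the collar at pixels (313,222), 80.5 mm along the rail. The bar is still up and turned, and both bottles and the beaker are unmoved. The side view shows the tooth sitting in the notch.

```bash
python3 -c "
from rig import ctrl
print(ctrl.close_job())"
```

```text
the job is handed in; nothing more can be done
None
```

The bottle is free: the plunger is parked in its rest notch and the bottle stop is slid fully back. I handed the job in at about 28 s.

- **Parking the plunger:** I lifted the knob about 18 mm and twisted it clockwise until it met the stop wall, at about 63°. I then eased it down into the notch and let go once to check that it held by itself. The highest twist felt was about 0.4 N m, against a limit of 0.55.
- **Sliding the stop:** I re-gripped the parked knob and dragged the stop back until it met the end stop, with the force rising to about 10 N. The arm measured about 79.8 mm of travel and the top camera 80.5 mm, against the 80 mm stated.
- **Final checks:** After I opened the gripper and backed away, the pictures showed the bar still raised and turned, the tooth in the notch, and both bottles and the beaker unmoved.
- **Disagreement:** By arm height, the parked lift read about 11.5–11.8 mm instead of the stated 12.5 mm. I put this down to a slight slip in the grip while lifting. The pictures and the free sliding both agree that it is parked.

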